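# Refit a spray nozzle and pull-test its clip

### The arm

A 7-joint arm with a two-finger parallel gripper is mounted at the origin on the work surface. World frame = base frame: x ahead of the robot, y to its left, z up, the work surface at z = 0. Lengths are in m, angles in rad, forces in N, time in s.
With the tool pointing down it reaches from about 0.425 to 0.925 m from the base axis. Payload 6.8 kg.
Tool frame: the origin (TCP) lies at the very end of the fingers, on their centre line; the grasp point (between the pads) lies 19 mm behind it; z points along the fingers, y is the line along which they close (so a half turn about z gives the same grasp; the last joint's range is limited). The gripper opens to 85 mm and grips with 20 to 120 N. Pads are 22 mm wide; open, the fingers measure 114 mm over their backs; the gripper's body (76 mm by 85 mm) begins 54 mm behind the grasp point. The pads swing forward as they close: fully open they stand 13 mm farther back than shut.
Start: joints at [1.105, 0.477, 0.022, 1.555, -0.011, 1.109, -0.083], TCP at [0.236, -0.632, 0.231] pointing down, gripper open.
Joint ranges: [-2.96, 2.96], [-0.34, 2.1], [-1.41, 1.46], [0.24, 2.44], [-1.37, 4.51], [0.17, 1.92], [-2.96, 2.96]. Speed limits (rad/s): [2.39, 2.39, 3.14, 3.14, 3.14, 3.14, 3.14].

### API

Orientations are given as a unit quaternion [w, x, y, z].
In Python, from station import get_obs, read_camera, hand_in gives the robot as it stands.
- The arm moves only by the tool arm_command, never from a script. Its argument "commands" is one flat list of numbers, 7 for each row, row after row: the shift along the tool's x, y, z in m, then the turn, a rotation vector about the tool's x, y, z in degrees, then the opening, from 0 (shut) to 1 (fully open). In form: [tx, ty, tz, rx, ry, rz, fingers, tx, ty, tz, rx, ry, rz, fingers, ...]. A call has 1 to 8 rows; each row is the pose to reach, as a shift and turn from the pose commanded when the call began, along the tool's axes at that moment; what a row does not reach only later rows make up. A row lasts 1/10 s, in which the tool goes at most 50 mm and 8.59 degrees, less where a joint would pass 70% of its speed; a pose out of reach is approached as far as the arm can. A call with a gripper value outside its range is refused whole. The fingers move at their own pace and stop on an object; "force" is the grip in N (left out, the last holds). Time passes only in rows, so rows that repeat a pose let the fingers close. It gives the time, the measured TCP pose, the force, the opening and the grip force at its end, in the units of the state.
- get_obs(): the state, without advancing time (a new reading comes with each control period).
- read_camera(name): name is "side" or "top" or "wrist"; returns a dict with "img" (480x640x3 uint8, red, green, blue), "camera_matrix" (3x3 intrinsics, pixels), "k1" (the pictures are not rectified: a ray, as slopes to the right and down, at radius r is drawn at 1 + k1 r^2 times it, then the intrinsics apply), "pose" (4x4, takes a point from camera to world coordinates). Camera axes: x right, y down, z forward; pixel columns grow to the right and rows downward; lengths in m; the calibration is good to about 2 mm. A picture is of the moment at which its call begins. There is no depth.
- hand_in(): hands the job in; it is judged then, once.
The state is a dict: "t": time; "q": joint angles; "joint_vel": joint speeds; "joint_torque": joint torques, N m; "eef_pos": TCP position; "tool_rot": TCP orientation; "contact_force": force on the tool from outside, world axes, zero at the start; "torque": the same for the moment, N m; "gripper_width": opening from 0.0 (shut) to 1.0 (fully open); "grasp_force": force on a finger pad.
Only numpy, scipy, OpenCV 4.12 (cv2) and the standard library are available. Lean on these libraries where they do the work, as an engineer would, in place of code of your own. Each camera call takes 0.05 s, during which the arm holds its last target. There are 200 camera calls.

### The job

The descaled spray nozzle is standing in the drip box: fit it into the empty socket of the dishwasher's spray pipe, pushing it down until the wire clip snaps and it is fully home on its washer, without ramming it. Then prove that the clip holds it: pull it up with a steady 10 newtons, never more than 13, for about a second, then let go, leaving it home. Leave the plug and the strainer in the drip box alone.

Things in the scene. Friction and masses are not known exactly. Their poses are not given: they have to be found in the camera images.
- nozzle: The loose grey plastic spray nozzle, upright. Origin: centre of its flat shoulder (underside of the head); z is its axis, up. Above the shoulder the round ribbed head, 32 mm wide, straight for 32 mm, 40 mm high in all (grip it here). Below it the stem, 18.6 mm wide, 31.5 mm long, with a tapered tip (last 14 mm, down to 8 mm wide) and a groove for the clip. About 45 g.
- seat (a point): Centre of the upper face of the black rubber washer (30 mm wide, 21 mm hole) on the empty socket: the nozzle is home when its shoulder lies on it. The stem goes past the clip with 10 N, up to 15 N if off-centre; it snaps with the shoulder 3 to 7 mm above the washer, then drops home freely. Home, it lifts freely by 1 to 5 mm (unknown: washers differ) until the clip catches and holds it rigidly.
- socket: The one empty socket of the spray pipe: a steel boss, 30 mm wide, bore 21 mm, with the washer on top and a sprung wire clip across the bore, whose ends stand out 7 mm beside the boss. Origin: on the bore's axis, 22 mm above the pipe's top; the washer's face is within 2 mm of it in height, the clip 11 mm below it. z up.
- spray_pipe: Square stainless spray pipe, 50 mm wide, 460 mm long along its own y, strapped down in two saddles (it does not move), a round flange at its +y end. Origin: middle of its length, at table height; its top is 60 mm up. Three sockets, 115 mm apart in a row on its top: one in the middle, one either side. Two hold nozzles like the loose one (they stand 62 mm above the pipe), one is empty.
- drip_box: Stainless drip box, 104 x 244 mm (x, y) and 46 mm high, with a perforated lid; fixed. Origin: centre of its underside. Three 22 mm holes in its lid, 75 mm apart in a row along its y, hold the nozzle, the end plug and the strainer in any order, each standing in its hole with its shoulder on the lid.
- end_plug: Bystander in the drip box: pipe end plug, a flat grey disc 46 mm wide with a grip bar across it, 28 mm high above the lid. Origin: centre of the disc's underside.
- strainer: Bystander in the drip box: slim steel strainer, 28 mm wide at its rim, 22 mm above, 62 mm high above the lid. Origin: centre of the rim's underside.
Mind the look-alikes: they are no part of the job. What is shaped like the nozzle but red or yellow is not meant.

How it is judged:
By the outcome, as a careful person would: the job done as asked, in the order asked, and still so for the second after the job is handed in, with the robot touching nothing.
It also fails if it takes over 48 s, if anything falls off the work surface, if the arm or the gripper's body presses on something with over 40 N, if the wrist force passes 120 N, or if a joint passes its speed limit or range.

## Working session

There is one attempt and no reset: what is moved stays moved. The work goes in short steps, Python scripts to look and compute and a tool call to move; the robot and the scene stay as the last step left them, time stands still between calls to the robot, and variables do not carry over. Pictures are saved under pics/ and viewed, at most 10 in all, crops included, and the job is handed in when it is done.

Besides the shell and the picture viewer there is one more tool, called after "Call:" as name(argument=value, ...), one argument or row to a line, values as JSON. arm_command: Moves the arm, as the interface text tells. Its arguments: {"type":"object","properties":{"commands":{"type":"array","items":{"type":"number"}},"force":{"type":"number"}},"required":["commands"]}

```bash
mkdir -p pics; ls
cat > h.py <<'E'
import numpy as np, cv2
from station import get_obs, read_camera
def snap(name,fn):
    c=read_camera(name); cv2.imwrite('pics/'+fn,c['img'][:,:,::-1]); np.savez('pics/'+fn+'.npz',**c); return c
def ray(c,u,v):
    K=c['camera_matrix']; d=np.array([(u-K[0,2])/K[0,0],(v-K[1,2])/K[1,1]]); s=d.copy()
    for _ in range(20): s=d/(1+float(c['k1'])*(s@s))
    P=c['pose']; r=P[:3,:3]@np.array([s[0],s[1],1]); return P[:3,3],r/np.linalg.norm(r)
def plane(c,u,v,z):
    o,r=ray(c,u,v); return o+r*(z-o[2])/r[2]
def two(c1,p1,c2,p2):
    o1,r1=ray(c1,*p1); o2,r2=ray(c2,*p2)
    A=np.array([r1,-r2]).T; s=np.linalg.lstsq(A,o2-o1,rcond=None)[0]
    a,b=o1+s[0]*r1,o2+s[1]*r2; return (a+b)/2,np.linalg.norm(a-b)
def proj(c,p):
    P=c['pose']; q=P[:3,:3].T@(np.array(p)-P[:3,3]); s=q[:2]/q[2]; s=s*(1+float(c['k1'])*(s@s)); K=c['camera_matrix']
    return K[0,0]*s[0]+K[0,2],K[1,1]*s[1]+K[1,2]
def load(fn): return dict(np.load('pics/'+fn+'.npz'))
E
python3 - <<'E'
from h import *
np.set_printoptions(precision=4,suppress=True)
for n in ('top','side'):
    c=snap(n,n+'0.png'); print(n,c['pose'],c['camera_matrix'],c['k1'])
o=get_obs(); print(o)
E
```

```text
pics
top [[-0.0258 -0.9984  0.0509  0.457 ]
 [-0.9997  0.0258  0.0001  0.0302]
 [-0.0014 -0.0509 -0.9987  0.7381]
 [ 0.      0.      0.      1.    ]] [[509.0296   0.     313.923 ]
 [  0.     509.0296 235.9767]
 [  0.       0.       1.    ]] -0.1447875227346779
side [[-0.6763 -0.43    0.5981  0.0057]
 [-0.7366  0.3827 -0.5577  0.51  ]
 [ 0.0109 -0.8177 -0.5756  0.5492]
 [ 0.      0.      0.      1.    ]] [[616.7641   0.     326.768 ]
 [  0.     616.7641 230.1162]
 [  0.       0.       1.    ]] -0.010726457391648831
{'t': 0.1, 'q': array([ 1.1049,  0.4777,  0.0224,  1.5563, -0.0115,  1.1093, -0.0831]), 'joint_vel': array([ 0.0006, -0.0011,  0.0015, -0.0048,  0.0008,  0.    ,  0.0007]), 'joint_torque': array([  0.0042, -59.7758,   1.6137, -28.1955,   0.0128,   0.005 ,
        -0.    ]), 'eef_pos': array([ 0.2362, -0.6318,  0.2304]), 'tool_rot': array([-0.0008,  0.984 ,  0.1779, -0.0002]), 'contact_force': array([ 0.4371, -0.1773, -0.349 ]), 'torque': array([0.0053, 0.0132, 0.0148]), 'grasp_force': 0.0, 'gripper_width': 0.9973503496378735}
```

View pics/top0.png

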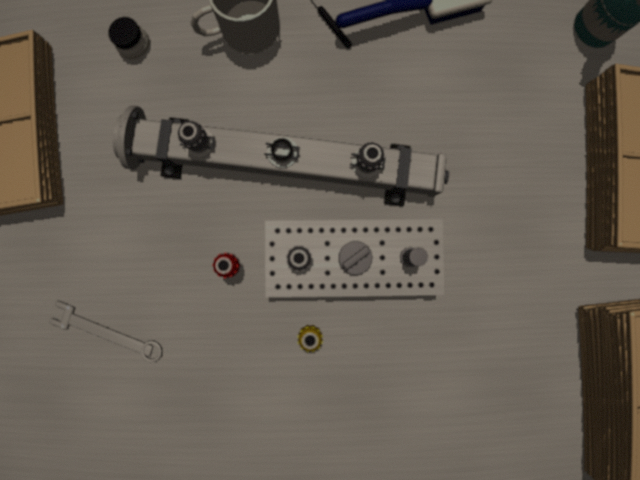

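View pics/side0.png

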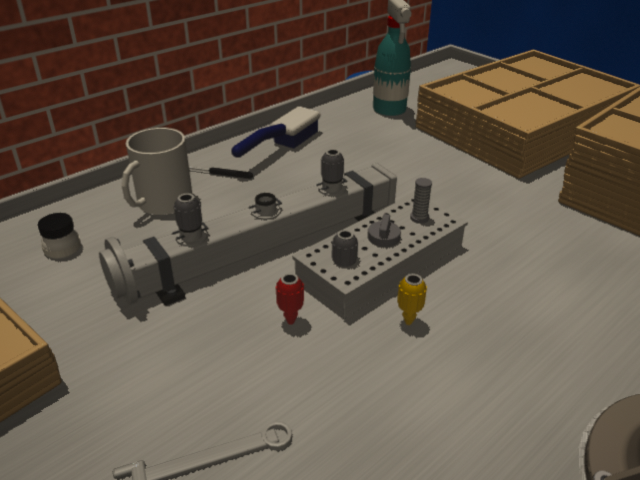

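Candidates for the loose nozzle: the grey head in the drip box, top (299,258) / side (345,247); red at top (226,265); yellow at (310,338); fitted nozzles at (190,133) and (371,155); strainer at (415,257). I choose the grey one in the box. The empty socket is at top (282,150) / side (265,204).

Run:
```python
from h import *
np.set_printoptions(precision=4,suppress=True)
t=load('top0.png'); s=load('side0.png')
print('nozzle top',plane(t,299,258,.086),two(t,(299,258),s,(345,234)))
print('socket',plane(t,282,150,.082),two(t,(282,149),s,(265,199)))
for n,p in dict(fa=(190,133),fb=(371,155)).items(): print(n,plane(t,*p,.122))
for p in [(299,258),(355,258),(415,257)]: print(plane(t,*p,.086))
print([plane(t,*p,.046) for p in [(265,221),(443,220),(443,297),(266,298)]])
a=cv2.resize(t['img'][210:310,250:350],(500,500),interpolation=cv2.INTER_CUBIC); b=cv2.resize(t['img'][120:180,250:310],(300,300),interpolation=cv2.INTER_CUBIC)
im=np.zeros((500,800,3),np.uint8); im[:,:500]=a; im[:300,500:]=b
im=cv2.convertScaleAbs(im,alpha=1.7); cv2.imwrite('pics/crop0.png',im[:,:,::-1])
```

```text
nozzle top [0.4625 0.0501 0.086 ] (array([0.463 , 0.0505, 0.0874]), np.float64(0.0012685446889383408))
socket [0.6041 0.0691 0.082 ] (array([0.6062, 0.0697, 0.081 ]), np.float64(0.0014029837313214082))
fa [0.6206 0.1811 0.122 ]
fb [ 0.5862 -0.0424  0.122 ]
[0.4625 0.0501 0.086 ]
[ 0.4607 -0.0216  0.086 ]
[ 0.4598 -0.0991  0.086 ]
[array([0.5145, 0.0966, 0.046 ]), array([ 0.5097, -0.1479,  0.046 ]), array([ 0.4042, -0.1441,  0.046 ]), array([0.4097, 0.0975, 0.046 ])]
```

View pics/crop0.png

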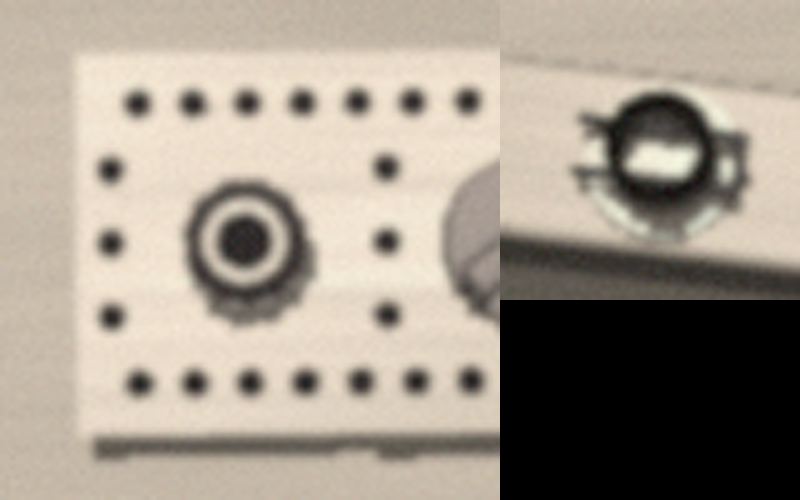

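The crop confirms it: a grey ribbed head with a dark bore at top (298.6,258), standing in the box's left hole at about (0.462, 0.050). The empty socket's black washer ring is at top (282,149.6), about (0.605, 0.069), on the midpoint of the two fitted nozzles. I'll move over the nozzle by a waypoint.

```bash
cat >> h.py <<'E'
from scipy.spatial.transform import Rotation as Ro
def tool(o=None):
    o=o or get_obs(); q=o['tool_rot']; return o['eef_pos'],Ro.from_quat([q[1],q[2],q[3],q[0]])
def go(target,az,pose=None):
    """shift (mm) and rotvec (deg) in tool axes to reach target with tool y at azimuth az(deg), tool straight down"""
    p,R=pose or tool(); a=np.radians(az); y=np.array([np.cos(a),np.sin(a),0]); z=np.array([0,0,-1.]); x=np.cross(y,z)
    T=Ro.from_matrix(np.array([x,y,z]).T)
    return np.round(R.inv().apply(np.array(target)-p)*1000,2),np.round((R.inv()*T).as_rotvec(degrees=True),2)
E
python3 - <<'E'
from h import *
print(go([.5,-.3,.25],-35)); print(go([.462,.05,.23],0,([.5,-.3,.25],Ro.from_matrix(np.array([[-np.sin(0.6109),0,0]]*3)) if 0 else None) or tool()))
E
```

```text
(array([ 363.29, -218.41,  -19.24]), array([-9.00e-02, -2.00e-02, -3.45e+01]))Traceback (most recent call last):
  File "<stdin>", line 2, in <module>
  File "h.py", line 26, in go
    return np.round(R.inv().apply(np.array(target)-p)*1000,2),np.round((R.inv()*T).as_rotvec(degrees=True),2)
                    ^^^^^
AttributeError: 'NoneType' object has no attribute 'inv'
```

Call:
arm_command(
  commands=[0.363,-0.218,-0.02,0,0,-34.5,1,0.363,-0.218,-0.02,0,0,-34.5,1,0.363,-0.218,-0.02,0,0,-34.5,1,0.363,-0.218,-0.02,0,0,-34.5,1,0.363,-0.218,-0.02,0,0,-34.5,1,0.363,-0.218,-0.02,0,0,-34.5,1,0.363,-0.218,-0.02,0,0,-34.5,1,0.363,-0.218,-0.02,0,0,-34.5,1],
)

```text
t: 0.9
eef_pos: [0.4859, -0.3179, 0.2501]
tool_rot: [-0.0, 0.887, 0.462, -0.0]
contact_force: [0.8, -1.5, 0.6]
gripper_width: 0.997
grasp_force: 0.0
```

Run:
```python
from h import *
print(tool()[0],go([.5,-.3,.25],-35),go([.462,.05,.23],0))
```

```text
[ 0.48585932 -0.31787568  0.2500667 ] (array([22.75,  1.32,  0.06]), array([-0.02,  0.01, -0.02])) (array([ 287.6 , -230.62,   20.1 ]), array([-3.000e-02,  0.000e+00, -3.502e+01]))
```

Call:
arm_command(
  commands=[0.27,-0.23,0.02,0,0,-35,1,0.27,-0.23,0.02,0,0,-35,1,0.27,-0.23,0.02,0,0,-35,1,0.27,-0.23,0.02,0,0,-35,1,0.27,-0.23,0.02,0,0,-35,1,0.27,-0.23,0.02,0,0,-35,1,0.27,-0.23,0.02,0,0,-35,1,0.27,-0.23,0.02,0,0,-35,1],
)

```text
t: 1.7
eef_pos: [0.4504, 0.0398, 0.2302]
tool_rot: [-0.001, 0.704, 0.71, 0.001]
contact_force: [0.1, -0.7, 0.0]
gripper_width: 1.001
grasp_force: 0.0
```

Call:
arm_command(
  commands=[0,0,0,0,0,0,1,0,0,0,0,0,0,1],
)

```text
t: 1.9
eef_pos: [0.4517, 0.0321, 0.23]
tool_rot: [0.0, 0.708, 0.707, -0.0]
contact_force: [0.8, -0.6, -0.2]
gripper_width: 0.997
grasp_force: 0.0
```

Run:
```python
from h import *
np.set_printoptions(precision=4,suppress=True)
c=snap('wrist','w1.png'); o=get_obs(); print(o['t'],tool(o)[0],go([.462,.05,.15],0),c['pose'],c['camera_matrix'],c['k1'],proj(c,[.462,.05,.086]),proj(c,[.605,.069,.082]))
```

```text
1.95 [0.4518 0.0317 0.23  ] (array([18.42, 10.2 , 79.96]), array([-0.03,  0.03, -0.15])) [[ 1.     -0.0008 -0.0003  0.4514]
 [-0.0008 -0.9488 -0.316   0.1134]
 [ 0.      0.316  -0.9488  0.3734]
 [ 0.      0.      0.      1.    ]] [[387.0963   0.     315.375 ]
 [  0.     387.0963 240.3252]
 [  0.       0.       1.    ]] -0.05017304385400403 (np.float64(329.5163122300154), np.float64(199.79527858084296)) (np.float64(516.9981805103989), np.float64(174.6362442109445))
```

View pics/w1.png

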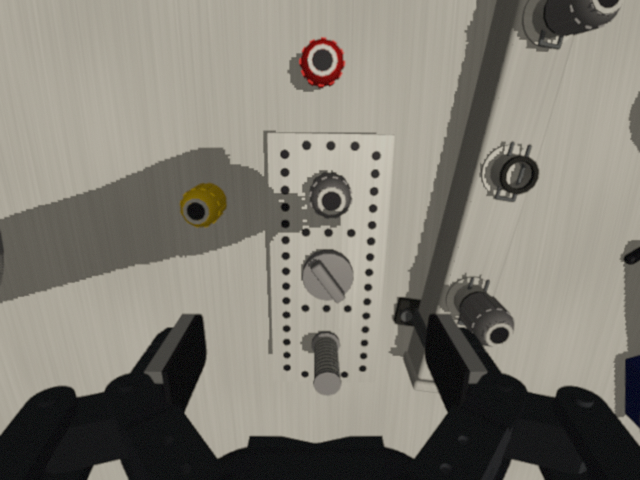

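The wrist view shows the nozzle bore at (331,200) and the empty washer at (518,174). Both are within 1.5 px of the predictions. I'll refine the pixels and descend.

Run:
```python
from h import *
np.set_printoptions(precision=4,suppress=True)
c=load('w1.png'); g=cv2.cvtColor(c['img'],cv2.COLOR_RGB2GRAY)
for (u,v,r,z) in [(331,200,12,.086),(518,174,22,.082)]:
    for th in (45,60,75):
        m=(g[v-r:v+r,u-r:u+r]<th).astype(np.uint8); n,l,st,ce=cv2.connectedComponentsWithStats(m)
        for i in range(1,n):
            if st[i,4]>25: p=ce[i]+[u-r,v-r]; bb=st[i,:4]+[u-r,v-r,0,0]; bc=bb[:2]+(bb[2:]-1)/2; print(th,st[i,4],p,bb,plane(c,*p,z),plane(c,*bc,z))
print(go([.4625,.05,.049],0))
```

```text
45 224 [330.8571 200.8304] [323 193  17  17] [0.463  0.0492 0.086 ] [0.4631 0.0491 0.086 ]
60 239 [330.9205 200.8787] [323 193  17  17] [0.4631 0.0492 0.086 ] [0.4631 0.0491 0.086 ]
75 270 [330.9259 200.8852] [322 192  19  19] [0.4631 0.0492 0.086 ] [0.4631 0.0491 0.086 ]
45 557 [518.     174.0467] [499 156  39  38] [0.6057 0.0695 0.082 ] [0.6058 0.0691 0.082 ]
60 737 [517.7856 173.8833] [496 155  42  40] [0.6055 0.0696 0.082 ] [0.6046 0.0691 0.082 ]
75 1155 [515.729  173.3645] [496 152  42  44] [0.6039 0.07   0.082 ] [0.6045 0.0699 0.082 ]
(array([ 18.48,  10.75, 180.96]), array([-0.03,  0.03, -0.15]))
```

Call:
arm_command(
  commands=[0.018,0.011,0.12,0,0,0,1,0.018,0.011,0.12,0,0,0,1,0.018,0.011,0.12,0,0,0,1,0.018,0.011,0.12,0,0,0,1,0.018,0.011,0.14,0,0,0,1,0.018,0.011,0.16,0,0,0,1,0.018,0.011,0.17,0,0,0,1,0.018,0.011,0.17,0,0,0,1],
)

```text
t: 2.75
eef_pos: [0.4627, 0.0504, 0.0601]
tool_rot: [-0.0, 0.708, 0.707, -0.0]
contact_force: [-0.5, 0.1, 0.2]
gripper_width: 0.997
grasp_force: 0.0
```

Run:
```python
from h import *
o=get_obs(); print(o['t'],o['contact_force'],go([.463,.0495,.048],0))
```

```text
2.75 [-0.48650885  0.10969599  0.20113871] (array([-0.89,  0.31, 12.15]), array([-0.04,  0.04, -0.09]))
```

Call:
arm_command(
  commands=[-0.001,0,0.011,0,0,0,1,-0.001,0,0.011,0,0,0,0.6,-0.001,0,0.011,0,0,0,0,-0.001,0,0.011,0,0,0,0,-0.001,0,0.011,0,0,0,0,-0.001,0,0.011,0,0,0,0,-0.001,0,0.011,0,0,0,0,-0.001,0,0.011,0,0,0,0],
  force=60,
)

```text
t: 3.55
eef_pos: [0.463, 0.0505, 0.0498]
tool_rot: [0.0, 0.707, 0.707, 0.0]
contact_force: [-1.2, -0.2, 5.3]
gripper_width: 0.357
grasp_force: 59.1
```

Call:
arm_command(
  commands=[0,0,0,0,0,0,0,0,0,0,0,0,0,0],
)

```text
t: 3.75
eef_pos: [0.463, 0.0505, 0.0498]
tool_rot: [0.0, 0.707, 0.707, 0.0]
contact_force: [-1.8, 0.3, 5.5]
gripper_width: 0.352
grasp_force: 59.1
```

Call:
arm_command(
  commands=[0,0,-0.02,0,0,0,0,0,0,-0.06,0,0,0,0,0,0,-0.1,0,0,0,0,0,0,-0.1,0,0,0,0,0,0,-0.1,0,0,0,0,0,0,-0.1,0,0,0,0,0,0,-0.1,0,0,0,0],
)

```text
t: 4.45
eef_pos: [0.4617, 0.0503, 0.1479]
tool_rot: [-0.001, 0.707, 0.707, -0.001]
contact_force: [0.4, 0.2, -0.2]
gripper_width: 0.353
grasp_force: 63.7
```

Run:
```python
from h import *
np.set_printoptions(precision=4,suppress=True)
o=get_obs(); print(o['t'],tool(o)[0],o['contact_force'],o['gripper_width'])
w=snap('wrist','w2.png'); s=snap('side','s2.png'); p=tool()[0]
print(proj(w,p+[0,0,37]*np.array(.001)),proj(s,p),proj(w,p))
u,v=map(int,proj(s,p)); a=cv2.resize(s['img'][v-60:v+60,u-60:u+60],(400,400),interpolation=cv2.INTER_CUBIC)
u,v=map(int,proj(w,p)); v=min(v,400); b=cv2.resize(w['img'][v-80:v+80,u-80:u+80],(400,400),interpolation=cv2.INTER_CUBIC)
cv2.imwrite('pics/crop2.png',cv2.convertScaleAbs(np.hstack([a,b]),alpha=1.7)[:,:,::-1])
```

```text
4.45 [0.4617 0.0503 0.1479] [ 0.3965  0.2233 -0.1921] 0.35338937374764
(np.float64(317.27993604803464), np.float64(372.5217787933591)) (np.float64(347.531146462079), np.float64(194.2544598314586)) (np.float64(317.05275623364855), np.float64(316.28262807331635))
```

View pics/crop2.png

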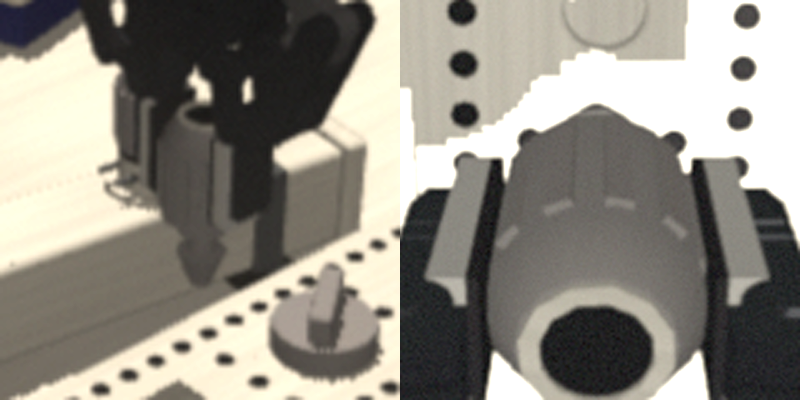

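The nozzle is held upright in the gripper, with its bore at wrist pixel (315.4,375.6). I'll measure its offset from the TCP, then stop short of the socket to measure that from near.

Run:
```python
from h import *
np.set_printoptions(precision=4,suppress=True)
c=load('w2.png'); g=cv2.cvtColor(c['img'],cv2.COLOR_RGB2GRAY); p=tool()[0]
u,v,r=315,376,24
for th in (30,40,50):
    m=(g[v-r:v+r,u-r:u+r]<th).astype(np.uint8); n,l,st,ce=cv2.connectedComponentsWithStats(m); i=l[r,r]
    q=ce[i]+[u-r,v-r]; print(th,st[i],q,plane(c,*q,p[2]+.0362)-p)
print(go([.605,.0,.18],0))
```

```text
30 [   3    7   43   35 1167] [315.0943 375.976 ] [-0.0007 -0.002   0.0362]
40 [   3    7   44   35 1215] [315.2041 375.9728] [-0.0007 -0.002   0.0362]
50 [   2    7   45   35 1249] [315.1561 376.004 ] [-0.0007 -0.002   0.0362]
(array([-50.46, 142.96, -32.15]), array([-0.12,  0.  ,  0.02]))
```

Call:
arm_command(
  commands=[0,0,-0.035,0,0,0,0,-0.05,0.143,-0.035,0,0,0,0,-0.05,0.143,-0.035,0,0,0,0,-0.05,0.143,-0.035,0,0,0,0,-0.05,0.143,-0.035,0,0,0,0,-0.05,0.143,-0.035,0,0,0,0,-0.05,0.143,-0.035,0,0,0,0],
)

```text
t: 5.25
eef_pos: [0.6044, 0.0013, 0.1833]
tool_rot: [-0.001, 0.707, 0.708, -0.001]
contact_force: [-0.5, -0.3, -0.1]
gripper_width: 0.355
grasp_force: 63.7
```

Run:
```python
from h import *
np.set_printoptions(precision=4,suppress=True)
w=snap('wrist','w3.png'); p=tool()[0]; print(get_obs()['t'],p,go([.605,.07,.14],0)); print(proj(w,[.605,.07,.082]))
u,v=map(int,proj(w,[.605,.07,.082])); 
b=cv2.resize(w['img'][v-50:v+50,u-50:u+50],(500,500),interpolation=cv2.INTER_CUBIC); print(u,v)
cv2.imwrite('pics/crop3.png',cv2.convertScaleAbs(b,alpha=1.3)[:,:,::-1])
g=cv2.cvtColor(w['img'],cv2.COLOR_RGB2GRAY); r=40
for th in (40,50,60):
    m=(g[v-r:v+r,u-r:u+r]<th).astype(np.uint8); n,l,st,ce=cv2.connectedComponentsWithStats(m)
    for i in range(1,n):
        if st[i,4]>100: bb=st[i,:4]+[u-r,v-r,0,0]; bc=bb[:2]+(bb[2:]-1)/2; print(th,st[i,4],bb,bc,plane(w,*bc,.082))
```

```text
5.3 [0.6044 0.0013 0.1837] (array([68.65,  0.8 , 43.69]), array([-0.09, -0.  ,  0.09]))
(np.float64(317.4271285688348), np.float64(133.76699688963117))
317 133
50 738 [297 113  45  47] [319. 136.] [0.606  0.0687 0.082 ]
60 827 [296 112  47  48] [319.  135.5] [0.606 0.069 0.082]
```

View pics/crop3.png

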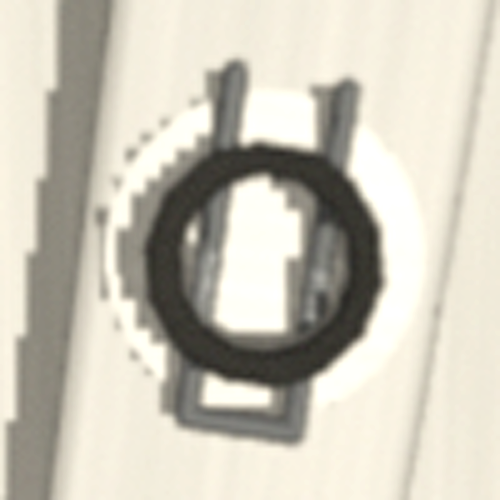

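The crop shows the washer ring centred at wrist pixel (319.5,135.5), so about (0.606, 0.069), with the clip wires across the bore. I'll go above it with the tip just over the washer.

Call:
arm_command(
  commands=[0.069,0.0015,0.02,0,0,0,0,0.069,0.0015,0.02,0,0,0,0,0.069,0.0015,0.035,0,0,0,0,0.069,0.0015,0.05,0,0,0,0,0.069,0.0015,0.055,0,0,0,0,0.069,0.0015,0.055,0,0,0,0,0.069,0.0015,0.055,0,0,0,0],
)

```text
t: 6.0
eef_pos: [0.6074, 0.0685, 0.1294]
tool_rot: [0.0, 0.708, 0.707, -0.0]
contact_force: [0.3, -0.2, -0.2]
gripper_width: 0.352
grasp_force: 63.7
```

Run:
```python
from h import *
np.set_printoptions(precision=4,suppress=True)
s=snap('side','s4.png'); o=get_obs(); p=tool(o)[0]; print(o['t'],p,o['contact_force'],go([.606,.0702,.125],0))
u,v=map(int,proj(s,[.606,.07,.1])); print(u,v,proj(s,p+[0,-.0012,-.0353]),proj(s,[.606,.069,.082]))
b=cv2.resize(s['img'][v-40:v+40,u-50:u+50],(800,640),interpolation=cv2.INTER_CUBIC)[:600]
cv2.imwrite('pics/crop4.png',cv2.convertScaleAbs(b,alpha=1.7)[:,:,::-1])
```

```text
6.05 [0.6076 0.0687 0.1297] [ 0.0587  0.4242 -0.2684] (array([ 1.49, -1.62,  4.71]), array([ 0.05,  0.01, -0.07]))
264 187 (np.float64(265.645388303142), np.float64(190.109203817479)) (np.float64(265.917350267899), np.float64(198.40589125519023))
```

View pics/crop4.png

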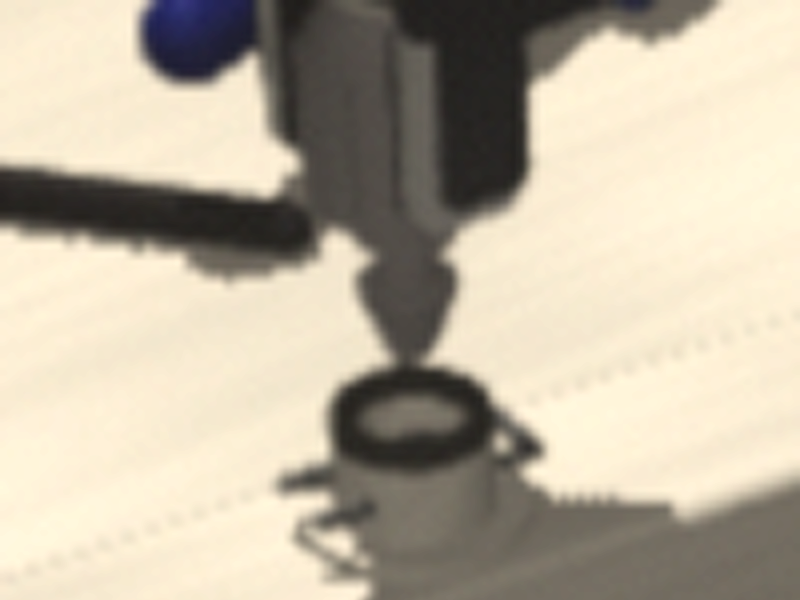

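The tip is at crop (409,362) and the washer centre at (412,415), so in this view it is aligned to about 0.6 mm. I'll correct sideways and descend gently while watching the force.

Call:
arm_command(
  commands=[0.001,-0.002,0,0,0,0,0,0.001,-0.002,0.004,0,0,0,0,0.001,-0.002,0.008,0,0,0,0,0.001,-0.002,0.012,0,0,0,0,0.001,-0.002,0.016,0,0,0,0,0.001,-0.002,0.019,0,0,0,0,0.001,-0.002,0.019,0,0,0,0],
)

```text
t: 6.75
eef_pos: [0.6048, 0.0704, 0.1095]
tool_rot: [-0.0, 0.707, 0.707, -0.0]
contact_force: [0.2, 0.6, -0.2]
gripper_width: 0.353
grasp_force: 63.7
```

Run:
```python
from h import *
np.set_printoptions(precision=4,suppress=True)
o=get_obs(); print(o['t'],tool(o)[0],o['contact_force'],o['torque'],go([.6057,.0698,.1],0))
```

```text
6.75 [0.6048 0.0704 0.1095] [ 0.2177  0.6409 -0.1533] [-0.0495  0.0283  0.0041] (array([-0.58,  0.88,  9.5 ]), array([-0.06,  0.01,  0.  ]))
```

Call:
arm_command(
  commands=[-0.0005,0.001,0.001,0,0,0,0,-0.0005,0.001,0.002,0,0,0,0,-0.0005,0.001,0.003,0,0,0,0,-0.0005,0.001,0.004,0,0,0,0,-0.0005,0.001,0.005,0,0,0,0,-0.0005,0.001,0.006,0,0,0,0,-0.0005,0.001,0.006,0,0,0,0],
)

```text
t: 7.45
eef_pos: [0.6062, 0.07, 0.1041]
tool_rot: [0.0, 0.707, 0.707, -0.0]
contact_force: [0.3, 0.1, -0.6]
gripper_width: 0.351
grasp_force: 63.7
```

Call:
arm_command(
  commands=[0,0,0.001,0,0,0,0,0,0,0.002,0,0,0,0,0,0,0.003,0,0,0,0,0,0,0.003,0,0,0,0],
)

```text
t: 7.85
eef_pos: [0.6065, 0.07, 0.1012]
tool_rot: [0.0, 0.707, 0.707, 0.0]
contact_force: [1.9, 0.2, 0.8]
gripper_width: 0.353
grasp_force: 63.7
```

Call:
arm_command(
  commands=[0,0,0.001,0,0,0,0,0,0,0.002,0,0,0,0,0,0,0.003,0,0,0,0,0,0,0.003,0,0,0,0],
)

```text
t: 8.25
eef_pos: [0.6064, 0.0701, 0.0983]
tool_rot: [0.0, 0.707, 0.707, 0.0]
contact_force: [1.4, 0.1, 2.1]
gripper_width: 0.353
grasp_force: 64.1
```

Call:
arm_command(
  commands=[0,0.0005,0.001,0,0,0,0,0,0.0005,0.002,0,0,0,0,0,0.0005,0.002,0,0,0,0],
)

```text
t: 8.55
eef_pos: [0.6067, 0.0702, 0.0964]
tool_rot: [-0.0, 0.707, 0.707, 0.0]
contact_force: [0.6, 0.5, 4.0]
gripper_width: 0.353
grasp_force: 64.4
```

Call:
arm_command(
  commands=[0,0,0.001,0,0,0,0,0,0,0.002,0,0,0,0,0,0,0.002,0,0,0,0],
)

```text
t: 8.85
eef_pos: [0.6069, 0.0703, 0.0946]
tool_rot: [0.0, 0.707, 0.707, 0.0]
contact_force: [0.6, 1.5, 5.0]
gripper_width: 0.357
grasp_force: 64.6
```

Call:
arm_command(
  commands=[0.0003,0,0.001,0,0,0,0,0.0003,0,0.002,0,0,0,0,0.0003,0,0.002,0,0,0,0],
)

```text
t: 9.15
eef_pos: [0.6067, 0.0706, 0.0922]
tool_rot: [-0.0, 0.707, 0.707, 0.0]
contact_force: [0.9, 0.7, 1.7]
gripper_width: 0.354
grasp_force: 64.1
```

Call:
arm_command(
  commands=[0,0,0.001,0,0,0,0,0,0,0.001,0,0,0,0],
)

```text
t: 9.35
eef_pos: [0.6059, 0.0698, 0.0901]
tool_rot: [-0.0, 0.707, 0.707, -0.001]
contact_force: [1.0, -0.5, -3.9]
gripper_width: 0.354
grasp_force: 63.8
```

Call:
arm_command(
  commands=[0,0,0,0,0,0,0,0,0,0,0,0,0,0],
)

```text
t: 9.55
eef_pos: [0.6058, 0.0696, 0.0901]
tool_rot: [-0.0, 0.707, 0.707, -0.001]
contact_force: [0.8, -0.4, -7.1]
gripper_width: 0.349
grasp_force: 63.6
```

The clip has snapped and is now pulling down, so I'll move on down towards home.

Call:
arm_command(
  commands=[0,0,0.001,0,0,0,0,0,0,0.001,0,0,0,0],
)

```text
t: 9.75
eef_pos: [0.6064, 0.0699, 0.0898]
tool_rot: [-0.0, 0.707, 0.707, -0.0]
contact_force: [0.2, -1.4, -4.4]
gripper_width: 0.354
grasp_force: 63.8
```

Call:
arm_command(
  commands=[0,0,0.001,0,0,0,0,0,0,0.001,0,0,0,0],
)

```text
t: 9.95
eef_pos: [0.6068, 0.0706, 0.0894]
tool_rot: [-0.0, 0.707, 0.707, 0.0]
contact_force: [-0.5, -1.0, -1.3]
gripper_width: 0.352
grasp_force: 64.0
```

Call:
arm_command(
  commands=[0,0,0.001,0,0,0,0,0,0,0.002,0,0,0,0,0,0,0.002,0,0,0,0],
)

```text
t: 10.25
eef_pos: [0.607, 0.0706, 0.0877]
tool_rot: [0.0, 0.707, 0.707, 0.0]
contact_force: [-1.0, -0.4, 2.9]
gripper_width: 0.347
grasp_force: 64.5
```

Call:
arm_command(
  commands=[0,0,0.001,0,0,0,0,0,0,0.001,0,0,0,0],
)

```text
t: 10.45
eef_pos: [0.6071, 0.0707, 0.0877]
tool_rot: [0.0, 0.707, 0.707, 0.0]
contact_force: [-2.9, -1.0, 10.8]
gripper_width: 0.352
grasp_force: 65.5
```

Call:
arm_command(
  commands=[0,0,0.001,0,0,0,0,0,0,0.001,0,0,0,0],
)

```text
t: 10.65
eef_pos: [0.6071, 0.0706, 0.0876]
tool_rot: [0.001, 0.707, 0.707, 0.0]
contact_force: [-7.1, -1.3, 18.4]
gripper_width: 0.353
grasp_force: 66.4
```

Call:
arm_command(
  commands=[0,-0.0005,-0.001,0,0,0,0,0,-0.0005,-0.002,0,0,0,0,0,-0.0005,-0.002,0,0,0,0],
)

```text
t: 10.95
eef_pos: [0.6065, 0.0704, 0.0877]
tool_rot: [0.0, 0.707, 0.707, 0.0]
contact_force: [-1.1, -0.0, 5.6]
gripper_width: 0.355
grasp_force: 64.7
```

Run:
```python
from h import *
np.set_printoptions(precision=4,suppress=True)
s=snap('side','s5.png'); w=snap('wrist','w5.png'); o=get_obs(); p=tool(o)[0]; print(o['t'],p,o['contact_force'],o['torque'])
a=cv2.resize(s['img'][137:217,214:314],(500,400),interpolation=cv2.INTER_CUBIC)
u,v=map(int,proj(w,p)); b=cv2.resize(w['img'][v-60:v+60,u-45:u+45],(300,400),interpolation=cv2.INTER_CUBIC)
cv2.imwrite('pics/crop5.png',cv2.convertScaleAbs(np.hstack([a,b]),alpha=1.8)[:,:,::-1])
```

```text
11.05 [0.6065 0.0704 0.0876] [-0.9705 -1.267   5.2496] [-0.0678  0.2708  0.0426]
```

View pics/crop5.png

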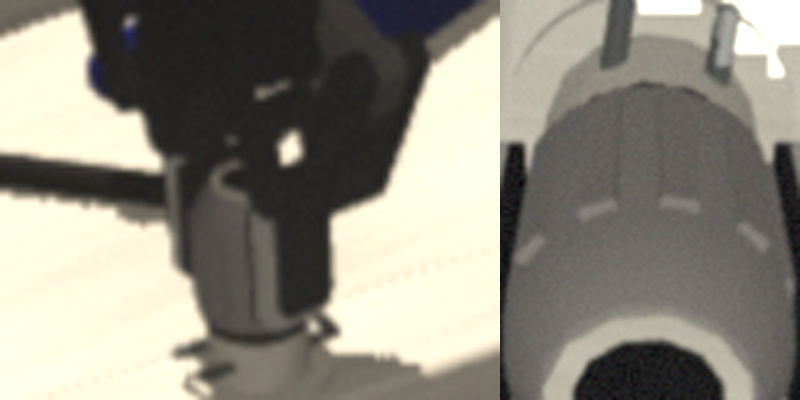

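The side crop shows the head's shoulder flush on the thin black washer at (255,330), so the nozzle is home. Next is the proof pull, approached slowly.

Call:
arm_command(
  commands=[0,0,-0.0005,0,0,0,0,0,0,-0.001,0,0,0,0,0,0,-0.0015,0,0,0,0,0,0,-0.002,0,0,0,0,0,0,-0.002,0,0,0,0],
)

```text
t: 11.55
eef_pos: [0.6062, 0.0701, 0.0891]
tool_rot: [0.0, 0.707, 0.707, -0.0]
contact_force: [0.8, -0.8, -0.0]
gripper_width: 0.352
grasp_force: 64.1
```

Call:
arm_command(
  commands=[0,0,-0.0005,0,0,0,0,0,0,-0.001,0,0,0,0,0,0,-0.001,0,0,0,0],
)

```text
t: 11.85
eef_pos: [0.6059, 0.0701, 0.0898]
tool_rot: [-0.0, 0.707, 0.707, -0.0]
contact_force: [2.2, -1.0, -3.4]
gripper_width: 0.349
grasp_force: 63.6
```

Call:
arm_command(
  commands=[0,0,-0.0003,0,0,0,0,0,0,-0.0005,0,0,0,0,0,0,-0.0005,0,0,0,0],
)

```text
t: 12.15
eef_pos: [0.6058, 0.0701, 0.0902]
tool_rot: [-0.0, 0.707, 0.707, -0.0]
contact_force: [2.6, -0.4, -7.1]
gripper_width: 0.352
grasp_force: 63.3
```

Call:
arm_command(
  commands=[0,0,-0.0002,0,0,0,0,0,0,-0.0004,0,0,0,0,0,0,-0.0004,0,0,0,0],
)

```text
t: 12.45
eef_pos: [0.6056, 0.0701, 0.0906]
tool_rot: [-0.0, 0.707, 0.707, -0.0]
contact_force: [2.3, -0.9, -10.3]
gripper_width: 0.36
grasp_force: 63.0
```

Call:
arm_command(
  commands=[0,0,0,0,0,0,0,0,0,0,0,0,0,0,0,0,0,0,0,0,0,0,0,0,0,0,0,0],
)

```text
t: 12.85
eef_pos: [0.6057, 0.0701, 0.0908]
tool_rot: [-0.0, 0.707, 0.707, -0.0]
contact_force: [0.6, -0.3, -12.8]
gripper_width: 0.356
grasp_force: 62.9
```

Call:
arm_command(
  commands=[0,0,0,0,0,0,0,0,0,0,0,0,0,0,0,0,0,0,0,0,0,0,0,0,0,0,0,0],
)

```text
t: 13.25
eef_pos: [0.6059, 0.0702, 0.0909]
tool_rot: [-0.0, 0.707, 0.707, -0.0]
contact_force: [0.8, -1.1, -12.1]
gripper_width: 0.352
grasp_force: 62.9
```

Call:
arm_command(
  commands=[0,0,0,0,0,0,0,0,0,0,0,0,0,0,0,0,0,0,0,0,0,0,0,0,0,0,0,0],
)

```text
t: 13.65
eef_pos: [0.606, 0.0702, 0.091]
tool_rot: [-0.0, 0.707, 0.707, -0.0]
contact_force: [0.1, -0.3, -13.3]
gripper_width: 0.352
grasp_force: 62.9
```

The force crept up to 12–13 N, so I'll ease it back to a steady 10 at once.

Call:
arm_command(
  commands=[0,0,0.0004,0,0,0,0],
)

```text
t: 13.75
eef_pos: [0.6062, 0.0702, 0.0908]
tool_rot: [0.0, 0.707, 0.707, -0.0]
contact_force: [0.0, -0.4, -9.1]
gripper_width: 0.357
grasp_force: 63.0
```

Call:
arm_command(
  commands=[0,0,0,0,0,0,0,0,0,0,0,0,0,0],
)

```text
t: 13.95
eef_pos: [0.6062, 0.0702, 0.0908]
tool_rot: [0.0, 0.707, 0.707, -0.0]
contact_force: [0.0, -1.0, -10.7]
gripper_width: 0.354
grasp_force: 62.9
```

Call:
arm_command(
  commands=[0,0,0,0,0,0,0,0,0,0,0,0,0,0],
)

```text
t: 14.15
eef_pos: [0.6062, 0.0702, 0.0908]
tool_rot: [0.0, 0.707, 0.707, 0.0]
contact_force: [-0.2, -0.9, -10.3]
gripper_width: 0.352
grasp_force: 62.9
```

Call:
arm_command(
  commands=[0,0,0,0,0,0,0,0,0,0,0,0,0,0,0,0,0,0,0,0,0],
)

```text
t: 14.45
eef_pos: [0.6062, 0.0702, 0.0907]
tool_rot: [0.0, 0.707, 0.707, 0.0]
contact_force: [-1.7, -0.8, -11.3]
gripper_width: 0.359
grasp_force: 62.9
```

Call:
arm_command(
  commands=[0,0,0.0001,0,0,0,0,0,0,0.0001,0,0,0,0,0,0,0.0001,0,0,0,0],
)

```text
t: 14.75
eef_pos: [0.6062, 0.0703, 0.0906]
tool_rot: [0.0, 0.707, 0.707, 0.0]
contact_force: [-0.7, -1.1, -10.3]
gripper_width: 0.352
grasp_force: 63.0
```

That is a second at about 10 N. Now I'll lower it back home.

Call:
arm_command(
  commands=[0,0,0.001,0,0,0,0,0,0,0.002,0,0,0,0,0,0,0.0025,0,0,0,0,0,0,0.003,0,0,0,0,0,0,0.003,0,0,0,0],
)

```text
t: 15.25
eef_pos: [0.6071, 0.0708, 0.0883]
tool_rot: [0.0, 0.707, 0.707, 0.001]
contact_force: [0.1, 0.4, -0.5]
gripper_width: 0.351
grasp_force: 64.0
```

Call:
arm_command(
  commands=[0,0,0.0005,0,0,0,0,0,0,0.0005,0,0,0,0],
)

```text
t: 15.45
eef_pos: [0.6069, 0.0706, 0.0877]
tool_rot: [0.0, 0.707, 0.707, 0.001]
contact_force: [-0.3, 0.7, 2.5]
gripper_width: 0.354
grasp_force: 64.5
```

Call:
arm_command(
  commands=[0,0,0.0003,0,0,0,0,0,0,0.0003,0,0,0,0,0,0,0.0003,0,0,0,0.8,0,0,0.0003,0,0,0,0.8,0,0,0.0003,0,0,0,0.8,0,0,0.0003,0,0,0,0.8,0,0,0.0003,0,0,0,0.8,0,0,0.0003,0,0,0,0.8],
)

```text
t: 16.25
eef_pos: [0.6061, 0.0702, 0.0867]
tool_rot: [-0.0, 0.707, 0.707, -0.0]
contact_force: [-0.5, 0.9, -0.4]
gripper_width: 0.795
grasp_force: 0.0
```

Call:
arm_command(
  commands=[0,0,-0.01,0,0,0,0.8,0,0,-0.03,0,0,0,0.8,0,0,-0.06,0,0,0,0.8,0,0,-0.1,0,0,0,0.8,0,0,-0.12,0,0,0,0.8,0,0,-0.12,0,0,0,0.8,0,0,-0.12,0,0,0,0.8,0,0,-0.12,0,0,0,0.8],
)

```text
t: 17.05
eef_pos: [0.6054, 0.0699, 0.2057]
tool_rot: [-0.0, 0.707, 0.707, -0.001]
contact_force: [-0.1, 0.1, -1.1]
gripper_width: 0.803
grasp_force: 0.0
```

Run:
```python
from h import *
s=snap('side','s6.png'); o=get_obs(); print(o['t'],o['eef_pos'],o['contact_force'])
a=cv2.resize(s['img'][120:280,150:390],(780,520),interpolation=cv2.INTER_CUBIC)
cv2.imwrite('pics/crop6.png',cv2.convertScaleAbs(a,alpha=1.7)[:,:,::-1])
```

```text
17.1 [0.60532555 0.06996992 0.20551987] [-0.41891009  0.16019804 -0.49750498]
```

View pics/crop6.png

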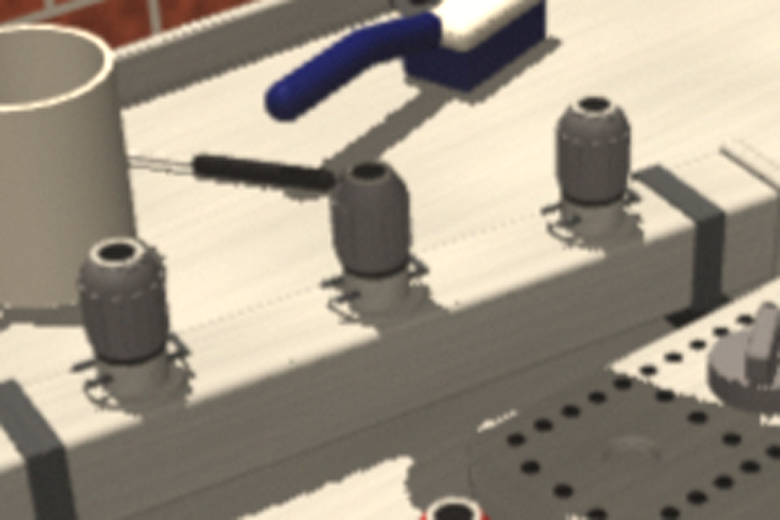

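The nozzle sits at crop (370,220), shoulder on its washer just like its two neighbours, with the gripper clear. I'm handing in.

```bash
python3 -c "
from station import hand_in
print(hand_in())"
```

```text
the job is handed in; nothing more can be done
None
```

The nozzle is clipped in and home on its washer, and the job is handed in, but the proof pull may have passed your 13 N limit: it crept up to one noisy 13.3 N reading before I eased it to about 10 N for a second, then lowered the nozzle home and let go.

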